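# Dry-fit a turned table lamp

## Robot

A 7-joint arm with a two-finger parallel gripper is mounted at the origin on a cart in front of the work surface, level with it; the furniture and walls round the work are solid. World frame = base frame: x ahead of the robot, y to its left, z up, the work surface at z = 0. Lengths are in m, angles in rad, forces in N, time in s.
With the tool pointing down it reaches from about 0.425 to 0.925 m from the base axis. Payload 6.8 kg.
Tool frame: the origin (TCP) lies on the centre line of the jaws, within the pads' length; the fingertips stand 25 mm ahead of it and the grasp point (between the pads) lies 6 mm ahead of it; z points along the fingers, y is the line along which they close (so a half turn about z gives the same grasp; the last joint's range is limited). The gripper opens to 85 mm and grips with 20 to 120 N. Pads are 22 mm wide; open, the fingers measure 114 mm over their backs; the gripper's body (76 mm by 85 mm) begins 54 mm behind the grasp point. The pads swing forward as they close: fully open they stand 13 mm farther back than shut.
Start: joints at [-1.419, 0.477, 0.022, 1.555, -0.011, 1.109, -0.083], TCP at [0.173, 0.652, 0.256] pointing down, gripper open.
Joint ranges: [-2.96, 2.96], [-0.34, 2.1], [-1.41, 1.46], [0.24, 2.44], [-1.37, 4.51], [0.17, 1.92], [-2.96, 2.96]. Speed limits (rad/s): [2.39, 2.39, 3.14, 3.14, 3.14, 3.14, 3.14].

## Interface

Orientations are given as a rotation vector (axis times angle).
In Python, from bench import telemetry, grab_frame, job gives the robot as it stands.
- The arm moves only by the tool apply_moves, never from a script. Its argument "rows" is a list of rows, each a list of 2 entries, a list of its own where there are three numbers: the shift along the tool's x, y, z each as a share of 250 mm, from -1 to 1, then the turn, a rotation vector about the tool's x, y, z each as a share of pi rad, from -1 to 1. A call has 1 to 10 rows; each row is the pose to reach, as a shift and turn from the pose commanded when the call began, along the tool's axes at that moment, turning the shorter way round; what a row does not reach only later rows make up. A row lasts 1/8 s, in which the tool goes at most 62.5 mm and 10.7 degrees, less where a joint would pass 70% of its speed; a pose out of reach is approached as far as the arm can. A call with a number of a shift or a turn outside -1 to 1 is refused whole. A call with a gripper value outside its range is refused whole. "jaw" is the gripper's target within -1 to 1 (fully open at 1, half-way at 0, shut at -1), set as the call begins (left out, the last holds). The fingers move at their own pace and stop on an object; "newtons" is the grip in N (left out, the last holds). Time passes only in rows, so rows that repeat a pose let the fingers close. It gives the time, the measured TCP pose, the force, the opening and the grip force at its end, in the units of the state.
- telemetry.get_obs(): the state, without advancing time (a new reading comes with each control period).
- grab_frame(name): name is "scene" or "top"; returns a dict with "frame" (400x640x3 uint8, red, green, blue), "vertical_fov" (degrees; the focal length in pixels is half the picture's height over the tangent of half this angle, whatever the lens; pixels are square), "cx", "cy" (the principal point, pixels), "k1" (the pictures are not rectified: a ray, as slopes to the right and down, at radius r is drawn at 1 + k1 r^2 times it, then the intrinsics apply), "origin" and "attitude" of the camera in the world. Camera axes: x right, y up, looking along -z (the intrinsics and any distortion apply to the point x, -y, -z); pixel columns grow to the right and rows downward; lengths in m; the calibration is good to about 2 mm. A picture is of the moment at which its call begins. There is no depth.
- job.hand_in(): hands the job in; it is judged then, once.
The state is a dict: "clock": time; "joints": joint angles; "qvel": joint speeds; "tau": joint torques, N m; "tcp_pos": TCP position; "orientation": TCP orientation; "contact_force": force on the tool from outside, world axes, zero at the start; "moment": the same for the moment, N m; "grip_width": finger opening in m; "gripper_force": force on a finger pad.
Only numpy, scipy, OpenCV 4.12 (cv2) and the standard library are available. Lean on these libraries where they do the work, as an engineer would, in place of code of your own. Each camera call takes 0.05 s, during which the arm holds its last target. There are 200 camera calls.

## Task

Dry-fit the new table lamp on its dark base before it is glued. Working up from the base, slip the parts over the pale spigots one after another: first the red disc, then the pale collar with the band of shell tiles, then the brown coconut ball, and last the brass lampholder, each sitting fully home and upright on the one below. Leave the thread spool, the plain pale disc and the coconut bowl of tiles where they are.

Things in the scene. Friction and masses are not known exactly. Their poses are not given: they have to be found in the camera images.
- lamp_base: Dark red-brown turned lamp base, round, 96 mm across, standing fixed on the bench. Origin at the centre of its underside, z up. Its flat top shoulder (64 mm across) is 30 mm above the origin; from it a pale, unstained spigot rises 12 mm more: 36 mm in diameter for the first 5 mm, then tapering to 26 mm at its end. The red disc goes here.
- red_disc: Red lacquered turned disc with a dark line round it, loose, 58 mm in diameter and straight-sided from 5 to 21 mm above its underside, shoulder at 28 mm. Origin at the centre of its underside, z up along its axis. Stands on the bench on its bored side: bore in the underside 39 mm wide, 14 mm deep. Pale spigot on top, 12 mm tall, 30 mm in diameter tapering to 20 mm. Fully home, its underside rests on the shoulder of the lamp base (30 mm above the base's origin).
- tiled_collar: Pale wood turned collar with a band of dark brown shell tiles round it, loose, 52 mm in diameter, shoulder at 32 mm. Origin at the centre of its underside, z up along its axis. Bore in the underside 33 mm wide, 14 mm deep. Pale spigot on top, 12 mm tall, 24 mm in diameter tapering to 14 mm. Fully home, its underside is 28 mm above the red disc's origin.
- coconut_ball: Dark brown coconut ball with a black ring round its spigot, flattened at both ends, loose, 60 mm in diameter at its widest (20 mm above its underside), 45 mm across at the foot and 36 mm across at its shoulder, which is at 40 mm. Origin at the centre of its underside, z up along its axis. Bore in the underside 27 mm wide, 14 mm deep. Pale spigot on top, 12 mm tall, 16 mm in diameter tapering to 6 mm. Fully home, its underside is 32 mm above the tiled collar's origin.
- lampholder: Brass lampholder (bulb socket), open at the top with a white inside, loose, 48 mm tall, 40 mm in diameter in its lowest 13 mm, 35 mm from 17 to 28 mm above its underside, 37 mm at the ring at 29 to 33 mm. Origin at the centre of its underside, z up along its axis. Bore in the underside 19 mm wide, 14 mm deep. Fully home, its underside is 40 mm above the coconut ball's origin.
- thread_spool: Bystander: small pale wooden spool of cream thread, 38 mm in diameter, 42 mm tall, upright; origin at the centre of its underside. Not to be moved.
- plain_disc: Bystander: plain pale turned wooden disc without spigot, 52 mm in diameter, 18 mm tall; origin at the centre of its underside. Not part of this lamp, not to be moved.
- tile_bowl: Bystander: half coconut shell used as a bowl for a few shell tiles, 104 mm across, 41 mm tall; origin at the centre of its underside. Not to be moved.
- tall_lamp (a point): Point on the bench under the middle of a finished tall coconut lamp, a fixed obstacle 0.58 m tall at the left of the work. It stays within 125 mm of this point, seen from above. Keep the arm clear of it, and of the long shelf above the back of the bench (its front edge hangs at x = 0.62 m, 0.39 m above the bench top).

How it is judged:
On the way, in this order (a step that is already met when the one before it is completed fails the run):
1. the red disc sits home on the lamp base (z of red_disc in the frame of lamp_base between 0.027 and 0.0325 m and horizontal distance between red_disc and lamp_base below 0.005 m and angle between red_disc's own z axis and vertical below 0.06 rad), for 0.2 s.
2. the tiled collar sits home on the red disc (z of tiled_collar in the frame of red_disc between 0.025 and 0.0305 m and horizontal distance between tiled_collar and red_disc below 0.005 m and angle between tiled_collar's own z axis and vertical below 0.06 rad), for 0.2 s.
3. the coconut ball sits home on the tiled collar (z of coconut_ball in the frame of tiled_collar between 0.029 and 0.0345 m and horizontal distance between coconut_ball and tiled_collar below 0.005 m and angle between coconut_ball's own z axis and vertical below 0.06 rad), for 0.2 s.
4. the lampholder sits home on the coconut ball (z of lampholder in the frame of coconut_ball between 0.037 and 0.0425 m and horizontal distance between lampholder and coconut_ball below 0.005 m and angle between lampholder's own z axis and vertical below 0.06 rad), for 0.2 s.
At the end, for the whole second after the job is handed in: Red disc, tiled collar, coconut ball and lampholder stand on the lamp base in that order from below, each fully home on the one beneath it (height within 2.5 mm of seated, centres within 5 mm, upright within 0.06 rad), all released and at rest (all of step 1 and all of step 2 and all of step 3 and all of step 4 and linear speed of each of red_disc, tiled_collar, coconut_ball, lampholder below 0.01 m/s and angular speed of each of red_disc, tiled_collar, coconut_ball, lampholder below 0.1 rad/s); the robot touches nothing.
It fails at once if the thread spool, the plain disc or the bowl of tiles is shifted by more than 30 mm (distance of any of thread_spool, plain_disc, tile_bowl from where it was at the start of the episode above 0.03 m).
It also fails if it takes over 90 s, if anything falls off the work surface, if the arm or the gripper's body presses on something with over 40 N, if the wrist force passes 120 N, or if a joint passes its speed limit or range.

## Working session

There is one attempt and no reset: what is moved stays moved. The work goes in short steps, Python scripts to look and compute and a tool call to move; the robot and the scene stay as the last step left them, time stands still between calls to the robot, and variables do not carry over. Pictures are saved under pics/ and viewed, at most 14 in all, crops included, and the job is handed in when it is done.

Besides the shell and the picture viewer there is one more tool, called after "Emit:" as name(argument=value, ...), one argument or row to a line, values as JSON. apply_moves: Moves the arm, as the interface text tells. Its arguments: {"type":"object","properties":{"rows":{"type":"array"},"jaw":{"type":"number"},"newtons":{"type":"number"}},"required":["rows"]}

```bash
mkdir -p pics; ls; python3 - <<'E'
from bench import telemetry, grab_frame
import cv2
o=telemetry.get_obs();print(o)
for n in("scene","top"):
    f=grab_frame(n);cv2.imwrite(f"pics/{n}0.png",f["frame"][:,:,::-1]);f.pop("frame");print(f)
E
```

```text
pics
{'clock': 0.0, 'joints': array([-1.41914114,  0.47781568,  0.02236598,  1.55645989, -0.01149512,
        1.10929363, -0.08309146]), 'qvel': array([ 0.0008933 , -0.00115937,  0.00034385, -0.00041425, -0.00024522,
        0.00108996,  0.00141446]), 'tau': array([-1.35471291e-05, -5.96446574e+01,  1.60752084e+00, -2.81200737e+01,
        1.23667350e-02,  9.20467253e-03, -1.92526741e-06]), 'tcp_pos': array([0.17325686, 0.65181728, 0.25531218]), 'orientation': array([-4.06851249e-01, -3.11504926e+00,  2.89963115e-03]), 'contact_force': array([ 0.35465818,  0.53710408, -0.2736698 ]), 'moment': array([ 0.02355728, -0.04731607,  0.03463505]), 'gripper_force': 0.0, 'grip_width': 0.0853309238874548}
{'vertical_fov': 53.310627860232, 'cx': 323.4641283732649, 'cy': 193.55175261494614, 'k1': -0.06405834326469534, 'origin': array([ 0.07962977, -0.78895215,  0.87943289]), 'attitude': array([ 0.79111989, -0.22205269, -0.56955778])}
{'vertical_fov': 55.66200117455389, 'cx': 312.1755938789408, 'cy': 199.1769289544907, 'k1': -0.03220833261721467, 'origin': array([ 0.39432347, -0.0078816 ,  1.07806285]), 'attitude': array([ 0.12430749, -0.14497067, -1.59456821])}
```

View pics/scene0.png

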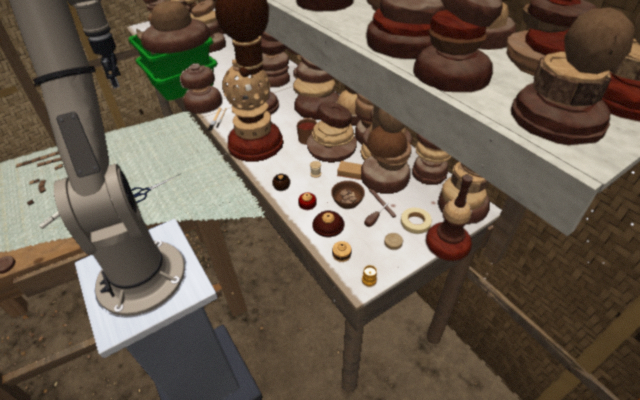

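View pics/top0.png

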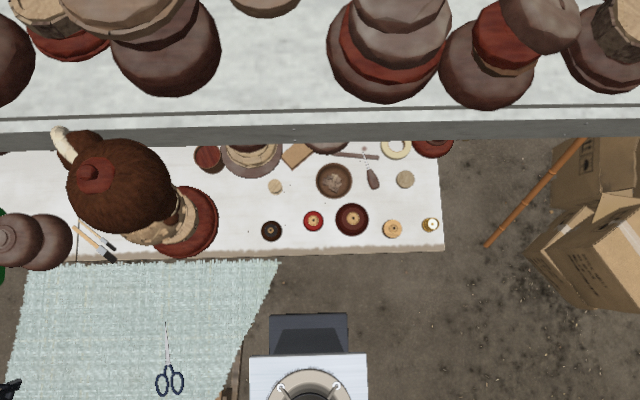

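The scene view shows the lamp base at (328,222), red disc (307,200), ball (281,181), collar (342,250) and holder (370,275). In the top view they are at (352,219), (313,221), (271,231), (393,229) and (431,225), and the tall lamp's red foot is near (188,222). Next I'll enlarge both for precise centres.

```bash
cat > h.py <<'E'
import numpy as np, cv2
from scipy.spatial.transform import Rotation as R
from bench import telemetry, grab_frame
def K(f):
    fl=200/np.tan(np.radians(f["vertical_fov"]/2)); return np.array([[fl,0,f["cx"]],[0,fl,f["cy"]],[0,0,1]])
def ray(f,uv):
    D=np.array([f["k1"],0,0,0.])
    p=cv2.undistortPoints(np.array([[uv]],float),K(f),D)[0,0]
    return f["origin"],R.from_rotvec(f["attitude"]).apply([p[0],-p[1],-1])
def onz(f,uv,z):
    o,d=ray(f,uv); return o+d*(z-o[2])/d[2]
def tri(fa,a,fb,b):
    o,d=ray(fa,a);p,e=ray(fb,b);d/=np.linalg.norm(d);e/=np.linalg.norm(e)
    s=np.linalg.lstsq(np.c_[d,-e],p-o,rcond=None)[0]
    A,B=o+d*s[0],p+e*s[1]; return (A+B)/2,np.linalg.norm(A-B)
E
python3 - <<'E'
import cv2
from h import *
a=cv2.imread("pics/scene0.png")[150:295,260:440];b=cv2.imread("pics/top0.png")[160:250,250:450]
cv2.imwrite("pics/c1.png",cv2.resize(a,(720,580),interpolation=cv2.INTER_CUBIC))
cv2.imwrite("pics/c2.png",cv2.resize(b,(800,360),interpolation=cv2.INTER_CUBIC))
f=grab_frame("scene");g=grab_frame("top")
print("tall base scene",onz(f,(256,140),.03),"top",onz(g,(188,222),.03))
for n,u in dict(base=(352,219),red=(313,221),ball=(271,231),col=(393,229),hold=(431,225),spool=(275,186),plain=(405,179),bowl=(334,180)).items(): print(n,onz(g,u,.04))
E
```

```text
tall base scene [0.52280275 0.3347988  0.03      ] top [0.51992194 0.32253773 0.03      ]
base [ 0.51468988 -0.13241564  0.04      ]
red [ 0.5121527  -0.02463528  0.04      ]
ball [0.48780002 0.09119781 0.04      ]
col [ 0.48381289 -0.24426817  0.04      ]
hold [ 0.491781   -0.35070572  0.04      ]
spool [0.61336039 0.07868287 0.04      ]
plain [ 0.62379133 -0.28748556  0.04      ]
bowl [ 0.6261286  -0.08697059  0.04      ]
```

View pics/c1.png

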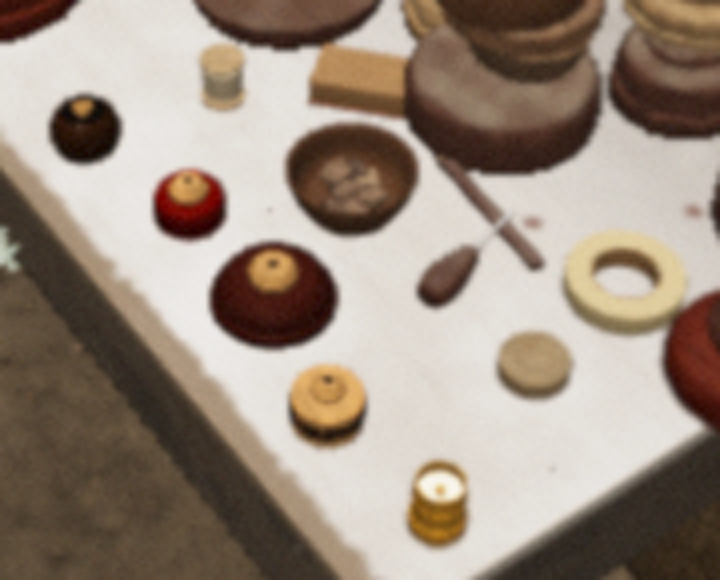

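View pics/c2.png

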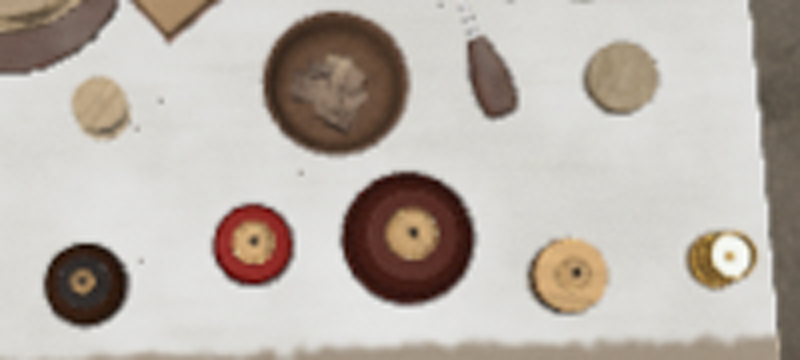

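The enlarged crops show each spigot's centre dot. Top crop: base (413,233), red (254,240), ball (82,282), collar (577,271), holder rim (732,256). Scene crop: (272,259), (187,177), (83,98), (328,381), (441,486).

```bash
python3 - <<'E'
from h import *
f=grab_frame("scene");g=grab_frame("top")
T=dict(base=(413,233,.042,272,259),red=(254,240,.04,187,177),ball=(82,282,.052,83,98),col=(577,271,.044,328,381),hold=(732,256,.048,441,486))
for n,(u,v,z,a,b) in T.items():
    t=((u+.5)/4-.5+250,(v+.5)/4-.5+160);s=((a+.5)/4-.5+260,(b+.5)/4-.5+150)
    print(n,onz(g,t,z).round(4),onz(f,s,z).round(4),np.round(tri(g,t,f,s)[0],4))
o=telemetry.get_obs();print(R.from_rotvec(o["orientation"]).as_matrix().round(4))
E
```

```text
base [ 0.5175 -0.1347  0.042 ] [ 0.5191 -0.1303  0.042 ] [ 0.5168 -0.1341  0.0467]
red [ 0.5159 -0.0251  0.04  ] [ 0.5158 -0.0203  0.04  ] [ 0.5145 -0.0246  0.0444]
ball [0.4892 0.0924 0.052 ] [0.4905 0.0938 0.052 ] [0.4893 0.0921 0.0538]
col [ 0.4879 -0.2461  0.044 ] [ 0.485 -0.246  0.044] [ 0.4868 -0.2457  0.043 ]
hold [ 0.4947 -0.3529  0.048 ] [ 0.4916 -0.3578  0.048 ] [ 0.495  -0.3548  0.0419]
[[-9.664e-01  2.569e-01 -1.000e-04]
 [ 2.569e-01  9.664e-01 -6.000e-04]
 [-0.000e+00 -6.000e-04 -1.000e+00]]
```

Emit:
apply_moves(
  rows=[
    [[0, -0.3, -0.1], [0, 0, 0]],
    [[0, -0.6, -0.2], [0, 0, 0]],
    [[0, -0.8, -0.2], [0, 0, 0]],
    [[0, -1, -0.2], [0, 0, 0]],
    [[0, -1, -0.2], [0, 0, 0]],
    [[0, -1, -0.2], [0, 0, 0]],
  ],
  jaw=-1,
)

```text
clock: 1.05
tcp_pos: [0.1092, 0.4111, 0.3069]
orientation: [0.407, 3.115, 0.003]
contact_force: [-0.2, 1.0, 0.6]
grip_width: 0.0004
gripper_force: 0.0
```

```bash
python3 - <<'E'
from h import *
o=telemetry.get_obs();print(o["joints"].round(3))
M=R.from_rotvec(o["orientation"]).as_matrix();p=o["tcp_pos"]
a0=np.arctan2(p[1],p[0]);ty=np.arctan2(M[1,1],M[0,1]);print(a0,ty)
for k in range(1,9):
    a=a0*(1-k/8);r=.41
    s=M.T@(np.array([r*np.cos(a),r*np.sin(a),.307])-p)/.25
    print([list(s.round(2)),[0,0,round(ty*k/8/np.pi,4)]])
g=grab_frame("top");print([onz(g,(u,v),z)[:2].round(3) for u,v,z in((125,185,.45),(174,200,.4),(95,180,.58),(218,222,.03),(158,222,.03))])
E
```

```text
[-1.443  0.005 -0.015  2.05   0.     1.085 -0.147]
1.3111151639582312 1.3110616457416582
[[np.float64(-0.27), np.float64(-0.08), np.float64(-0.0)], [0, 0, np.float64(0.0522)]]
[[np.float64(-0.53), np.float64(-0.15), np.float64(-0.0)], [0, 0, np.float64(0.1043)]]
[[np.float64(-0.77), np.float64(-0.26), np.float64(-0.0)], [0, 0, np.float64(0.1565)]]
[[np.float64(-1.0), np.float64(-0.4), np.float64(-0.0)], [0, 0, np.float64(0.2087)]]
[[np.float64(-1.2), np.float64(-0.58), np.float64(-0.0)], [0, 0, np.float64(0.2608)]]
[[np.float64(-1.37), np.float64(-0.79), np.float64(-0.0)], [0, 0, np.float64(0.313)]]
[[np.float64(-1.5), np.float64(-1.03), np.float64(-0.0)], [0, 0, np.float64(0.3652)]]
[[np.float64(-1.59), np.float64(-1.28), np.float64(-0.0)], [0, 0, np.float64(0.4173)]]
[array([0.536, 0.299]), array([0.516, 0.232]), array([0.514, 0.277]), array([0.518, 0.239]), array([0.522, 0.406])]
```

Emit:
apply_moves(
  rows=[
    [[-0.22, -0.12, 0], [0, 0, 0.045]],
    [[-0.44, -0.17, 0], [0, 0, 0.09]],
    [[-0.65, -0.25, 0], [0, 0, 0.135]],
    [[-0.85, -0.35, 0], [0, 0, 0.18]],
    [[-1, -0.43, 0], [0, 0, 0.2087]],
    [[-1, -0.43, 0], [0, 0, 0.2087]],
  ],
)

```text
clock: 1.85
tcp_pos: [0.3263, 0.2414, 0.3064]
orientation: [1.398, 2.812, -0.0]
contact_force: [-0.8, 0.6, -0.2]
grip_width: -0.0002
gripper_force: 0.0
```

```bash
cat > go.py <<'E'
from h import *
import sys
# args: x y z of targets; prints tool shares for the aligned tool (y axis = world x)
o=telemetry.get_obs();M=R.from_rotvec(o["orientation"]).as_matrix();p=o["tcp_pos"]
want=np.array([[0,1,0],[1,0,0],[0,0,-1.]]).T
print(p.round(4),"turn",(R.from_matrix(M.T@want).as_rotvec()/np.pi).round(4),"grip",round(o["grip_width"],4),o["joints"].round(2))
a=list(map(float,sys.argv[1:]))
for i in range(0,len(a),3): print((M.T@(np.array(a[i:i+3])-p)/.25).round(3))
E
python3 go.py .39 .15 .307 .43 .04 .25 .516 -.0248 .14
```

```text
[0.3263 0.2414 0.3064] turn [0.0003 0.0003 0.2064] grip -0.0002 [-1.12 -0.05  0.32  2.1   0.02  1.09 -0.16]
[-0.446 -0.018 -0.002]
[-0.893 -0.156  0.227]
[-1.307 -0.039  0.667]
```

Emit:
apply_moves(
  rows=[
    [[-0.22, -0.03, 0], [0, 0, 0.05]],
    [[-0.446, -0.03, 0], [0, 0, 0.1]],
    [[-0.65, -0.08, 0.05], [0, 0, 0.15]],
    [[-0.8, -0.13, 0.1], [0, 0, 0.2064]],
    [[-0.893, -0.156, 0.2], [0, 0, 0.2064]],
    [[-0.893, -0.156, 0.227], [0, 0, 0.2064]],
  ],
  jaw=1,
)

```text
clock: 2.6
tcp_pos: [0.4288, 0.0413, 0.2485]
orientation: [2.215, 2.227, -0.004]
contact_force: [0.1, -0.2, -0.0]
grip_width: 0.0854
gripper_force: 0.0
```

```bash
python3 go.py .516 -.0246 .12 .516 -.0246 .027
```

```text
[0.4288 0.0413 0.2485] turn [-0.0004  0.0007  0.0017] grip 0.0854 [-0.82  0.07  0.62  2.15 -0.05  0.94 -0.17]
[-0.264  0.348  0.514]
[-0.263  0.349  0.886]
```

Emit:
apply_moves(
  rows=[
    [[-0.15, 0.2, 0.2], [0, 0, 0.0017]],
    [[-0.264, 0.348, 0.4], [0, 0, 0.0017]],
    [[-0.264, 0.348, 0.55], [0, 0, 0.0017]],
    [[-0.264, 0.348, 0.7], [0, 0, 0.0017]],
    [[-0.264, 0.348, 0.8], [0, 0, 0.0017]],
    [[-0.264, 0.348, 0.884], [0, 0, 0.0017]],
    [[-0.264, 0.348, 0.884], [0, 0, 0.0017]],
    [[-0.264, 0.348, 0.884], [0, 0, 0.0017]],
  ],
  jaw=1,
  newtons=40,
)

```text
clock: 3.6
tcp_pos: [0.5166, -0.0224, 0.029]
orientation: [2.218, 2.225, 0.001]
contact_force: [-0.1, -1.0, -0.0]
grip_width: 0.0851
gripper_force: 0.0
```

```bash
python3 go.py .516 -.0246 .027; python3 - <<'E'
from h import *
f=grab_frame("scene")["frame"][140:240,240:380,::-1]
cv2.imwrite("pics/d1.png",cv2.resize(f,(700,500),interpolation=cv2.INTER_CUBIC))
E
```

```text
[ 0.5166 -0.0224  0.029 ] turn [ 0.0002 -0.0002  0.001 ] grip 0.0851 [-0.43  0.61  0.45  2.11 -0.52  0.53  0.41]
[-0.009 -0.002  0.008]
```

View pics/d1.png

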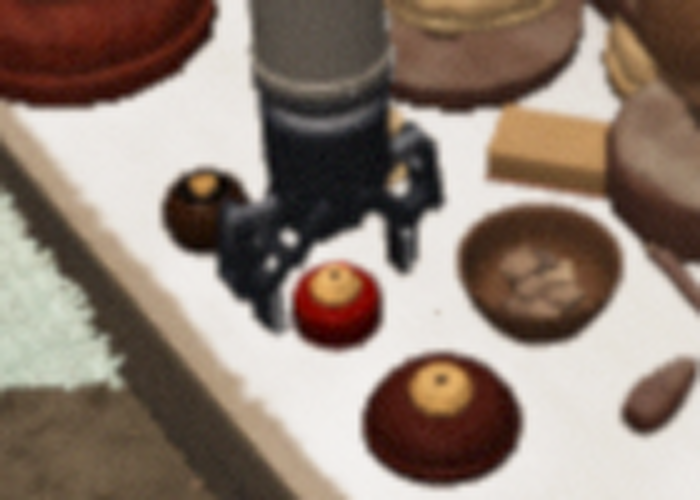

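The left fingertip is at (275,328) and the right at (403,270), with the red disc between them at about (337,310). The disc looks slightly nearer the camera than the jaw centre line, so I'll check by projection.

```bash
cat >> h.py <<'E'
def proj(f,P):
    c=R.from_rotvec(f["attitude"]).inv().apply(np.array(P,float)-f["origin"]);p=c[:2]*[1,-1]/-c[2]
    p=p*(1+f["k1"]*(p@p)); return (K(f)@[*p,1])[:2]
E
python3 - <<'E'
from h import *
f=grab_frame("scene");g=grab_frame("top")
c=lambda p:((p-[240,140]+.5)*5-.5).round(0)
for P in((.5166,-.0224,.029),(.5166,-.0224,.017),(.5166,-.0224,.004),(.5166-.043,-.0224,.014),(.5166+.043,-.0224,.014),(.516,-.0246,.04),(.516,-.0246,0)): print(P,c(proj(f,P)))
def blob(im,roi):
    x0,y0,x1,y1=roi;h=cv2.cvtColor(im[y0:y1,x0:x1],cv2.COLOR_RGB2HSV)
    m=((h[...,0]<6)|(h[...,0]>174))&(h[...,1]>170)&(h[...,2]>80)
    x,y,w,hh=cv2.boundingRect(m.astype(np.uint8));return x+x0,y+y0,w,hh
print(blob(f["frame"],(290,180,322,215)),c(np.array(blob(f["frame"],(290,180,322,215))[:2])))
E
```

```text
(0.5166, -0.0224, 0.029) [338. 286.]
(0.5166, -0.0224, 0.017) [339. 300.]
(0.5166, -0.0224, 0.004) [340. 314.]
(0.47359999999999997, -0.0224, 0.014) [280. 332.]
(0.5596, -0.0224, 0.014) [397. 275.]
(0.516, -0.0246, 0.04) [338. 275.]
(0.516, -0.0246, 0) [341. 321.]
(299, 194, 16, 12) [297. 272.]
```

Projection agrees with the picture, so the disc really is centred to within 2 mm. I'll trim and grip.

Emit:
apply_moves(
  rows=[
    [[-0.009, -0.002, 0.008], [0, 0, 0.001]],
    [[-0.009, -0.002, 0.008], [0, 0, 0.001]],
    [[-0.009, -0.002, 0.008], [0, 0, 0.001]],
    [[-0.009, -0.002, 0.008], [0, 0, 0.001]],
    [[-0.009, -0.002, 0.008], [0, 0, 0.001]],
    [[-0.009, -0.002, 0.008], [0, 0, 0.001]],
  ],
  jaw=-1,
  newtons=40,
)

```text
clock: 4.5
tcp_pos: [0.5153, -0.026, 0.0273]
orientation: [-2.224, -2.219, -0.001]
contact_force: [-2.4, 0.6, 9.5]
grip_width: 0.0551
gripper_force: 40.4
```

```bash
python3 go.py .516 -.0246 .10 .5178 -.1340 .10 .5178 -.1340 .060
```

```text
[ 0.5153 -0.026   0.0273] turn [ 0.0001 -0.0002 -0.0007] grip 0.0551 [-0.42  0.61  0.45  2.11 -0.52  0.53  0.42]
[ 0.006  0.003 -0.291]
[-0.432  0.011 -0.291]
[-0.432  0.011 -0.131]
```

Emit:
apply_moves(
  rows=[
    [[0, 0, -0.12], [0, 0, 0]],
    [[0, 0, -0.29], [0, 0, 0]],
    [[-0.15, 0.005, -0.29], [0, 0, 0]],
    [[-0.33, 0.01, -0.29], [0, 0, 0]],
    [[-0.432, 0.011, -0.29], [0, 0, 0]],
    [[-0.432, 0.011, -0.29], [0, 0, 0]],
    [[-0.432, 0.011, -0.29], [0, 0, 0]],
  ],
)

```text
clock: 5.38
tcp_pos: [0.5177, -0.1329, 0.0989]
orientation: [-2.222, -2.219, -0.0]
contact_force: [-0.1, -0.1, -0.5]
grip_width: 0.0549
gripper_force: 42.4
```

```bash
python3 go.py .5178 -.1340 .060; python3 - <<'E'
from h import *
f=grab_frame("scene")["frame"][150:250,270:390,::-1]
cv2.imwrite("pics/d2.png",cv2.resize(f,(720,600),interpolation=cv2.INTER_CUBIC))
E
```

```text
[ 0.5177 -0.1329  0.0989] turn [-0.0001 -0.0003 -0.0004] grip 0.0549 [-0.3   0.52  0.56  2.05 -0.43  0.69  0.54]
[-0.004  0.     0.156]
```

View pics/d2.png

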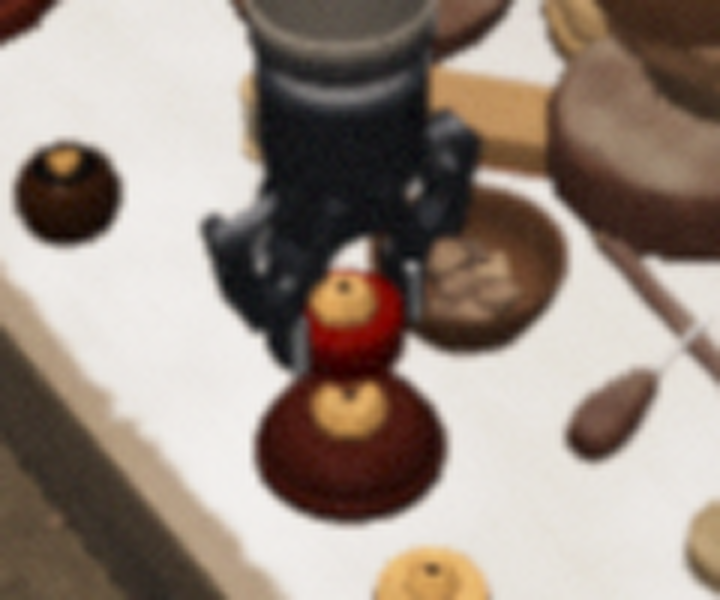

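The disc is held, with its dot at (344,286), above the base whose dot is at (349,393). I'll check their offset by ray casting.

```bash
cat > off.py <<'E'
from h import *
import sys
# name x0 y0 scale  u v z  u v z  -> point2-point1
a=list(map(float,sys.argv[2:]));f=grab_frame(sys.argv[1]);x0,y0,s=a[:3]
P=[onz(f,((a[i]+.5)/s-.5+x0,(a[i+1]+.5)/s-.5+y0),a[i+2]) for i in(3,6)]
print(P[0].round(4),P[1].round(4),(P[1]-P[0]).round(4))
E
python3 off.py scene 270 150 6 344 286 .1116 349 393 .042
```

```text
[ 0.5178 -0.1302  0.1116] [ 0.5178 -0.1328  0.042 ] [-0.0001 -0.0026 -0.0696]
```

Emit:
apply_moves(
  rows=[
    [[-0.007, 0, 0.06], [0, 0, 0]],
    [[-0.007, 0, 0.11], [0, 0, 0]],
    [[-0.007, 0, 0.14], [0, 0, 0]],
    [[-0.007, 0, 0.155], [0, 0, 0]],
    [[-0.007, 0, 0.163], [0, 0, 0]],
    [[-0.007, 0, 0.163], [0, 0, 0]],
  ],
)

```text
clock: 6.22
tcp_pos: [0.5179, -0.1356, 0.0584]
orientation: [2.223, 2.219, 0.0]
contact_force: [-0.5, 0.3, -0.5]
grip_width: 0.0549
gripper_force: 42.4
```

Emit:
apply_moves(
  rows=[
    [[0, 0, 0], [0, 0, 0]],
    [[0, 0, 0], [0, 0, 0]],
    [[0, 0, 0], [0, 0, 0]],
    [[0, 0, -0.06], [0, 0, 0]],
    [[0, 0, -0.2], [0, 0, 0]],
    [[0, 0, -0.36], [0, 0, 0]],
    [[-0.2, -0.05, -0.36], [0, 0, 0]],
    [[-0.4, -0.11, -0.36], [0, 0, 0]],
    [[-0.4, -0.11, -0.36], [0, 0, 0]],
  ],
  jaw=0.9,
)

```text
clock: 7.35
tcp_pos: [0.4883, -0.2404, 0.1499]
orientation: [2.23, 2.209, -0.001]
contact_force: [0.6, 0.7, 0.4]
grip_width: 0.0812
gripper_force: 0.0
```

```bash
python3 go.py .4875 -.2455 .1 .4875 -.2455 .027; python3 - <<'E'
from h import *
f=grab_frame("scene")["frame"][180:280,280:400,::-1];g=grab_frame("top")["frame"][195:245,330:410,::-1]
im=np.vstack([cv2.resize(f,(480,400),interpolation=cv2.INTER_CUBIC)]);g=cv2.resize(g,(320,200),interpolation=cv2.INTER_CUBIC)
o=np.zeros((400,800,3),np.uint8);o[:,:480]=im;o[:200,480:]=g;cv2.imwrite("pics/d3.png",o)
E
```

```text
[ 0.4883 -0.2404  0.1499] turn [ 0.0004  0.0008 -0.003 ] grip 0.0812 [-0.15  0.46  0.63  2.   -0.37  0.8   0.69]
[-0.02  -0.003  0.2  ]
[-0.019 -0.003  0.492]
```

View pics/d3.png

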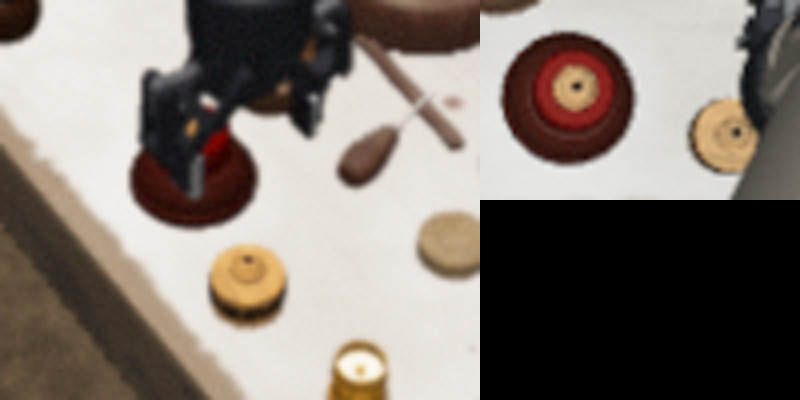

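In the top crop the red disc (dot 577,87) sits concentric in the dark base, and the collar's dot is at (736,132).

```bash
python3 off.py top 330 195 4 97 87 .070 256 132 .044
```

```text
[ 0.5181 -0.1342  0.07  ] [ 0.4872 -0.2453  0.044 ] [-0.031  -0.1111 -0.026 ]
```

Emit:
apply_moves(
  rows=[
    [[-0.02, -0.003, 0.15], [0, 0, -0.003]],
    [[-0.02, -0.003, 0.3], [0, 0, -0.003]],
    [[-0.02, -0.003, 0.42], [0, 0, -0.003]],
    [[-0.02, -0.003, 0.488], [0, 0, -0.003]],
    [[-0.02, -0.003, 0.488], [0, 0, -0.003]],
    [[-0.02, -0.003, 0.488], [0, 0, -0.003]],
  ],
  jaw=0.9,
)

```text
clock: 8.25
tcp_pos: [0.4902, -0.2406, 0.0273]
orientation: [2.211, 2.23, 0.001]
contact_force: [0.1, -1.0, 0.1]
grip_width: 0.0811
gripper_force: 0.0
```

Emit:
apply_moves(
  rows=[
    [[-0.019, -0.01, 0], [0, 0, 0.0025]],
    [[-0.019, -0.01, 0], [0, 0, 0.0025]],
    [[-0.019, -0.01, 0], [0, 0, 0.0025]],
  ],
)

```text
clock: 8.62
tcp_pos: [0.4871, -0.2454, 0.0266]
orientation: [2.221, 2.221, 0.001]
contact_force: [-0.7, 1.6, 0.1]
grip_width: 0.081
gripper_force: 0.0
```

Emit:
apply_moves(
  rows=[
    [[0, 0, -0.002], [0, 0, 0]],
    [[0, 0, -0.002], [0, 0, 0]],
    [[0, 0, -0.002], [0, 0, 0]],
    [[0, 0, -0.002], [0, 0, 0]],
    [[0, 0, -0.002], [0, 0, 0]],
    [[0, 0, -0.12], [0, 0, 0]],
    [[0, 0, -0.3], [0, 0, 0]],
    [[0, 0, -0.46], [0, 0, 0]],
    [[0, 0, -0.46], [0, 0, 0]],
  ],
  jaw=-1,
)

```text
clock: 9.75
tcp_pos: [0.4886, -0.2461, 0.144]
orientation: [2.218, 2.218, 0.004]
contact_force: [0.2, 0.3, -1.0]
grip_width: 0.0502
gripper_force: 41.7
```

```bash
python3 go.py .5181 -.1342 .135 .5181 -.1342 .086
```

```text
[ 0.4886 -0.2461  0.144 ] turn [ 0.0017  0.0004 -0.    ] grip 0.0502 [-0.13  0.47  0.63  2.   -0.39  0.79  0.72]
[0.448 0.118 0.036]
[0.448 0.117 0.232]
```

Emit:
apply_moves(
  rows=[
    [[0.15, 0.04, 0], [0, 0, 0]],
    [[0.33, 0.09, 0], [0, 0, 0]],
    [[0.44, 0.117, 0], [0, 0, 0]],
    [[0.448, 0.118, 0.03], [0, 0, 0]],
    [[0.448, 0.118, 0.03], [0, 0, 0]],
    [[0.448, 0.118, 0.03], [0, 0, 0]],
  ],
)

```text
clock: 10.5
tcp_pos: [0.5158, -0.1348, 0.1335]
orientation: [-2.224, -2.219, 0.002]
contact_force: [-0.2, -0.2, 0.5]
grip_width: 0.0495
gripper_force: 41.7
```

```bash
python3 go.py .5181 -.1342 .086; python3 - <<'E'
from h import *
f=grab_frame("scene")["frame"][150:250,270:390,::-1]
cv2.imwrite("pics/d4.png",cv2.resize(f,(720,600),interpolation=cv2.INTER_CUBIC))
E
```

```text
[ 0.5158 -0.1348  0.1335] turn [-0.0002  0.0002 -0.0007] grip 0.0495 [-0.35  0.47  0.62  2.03 -0.39  0.76  0.51]
[0.002 0.009 0.19 ]
```

View pics/d4.png

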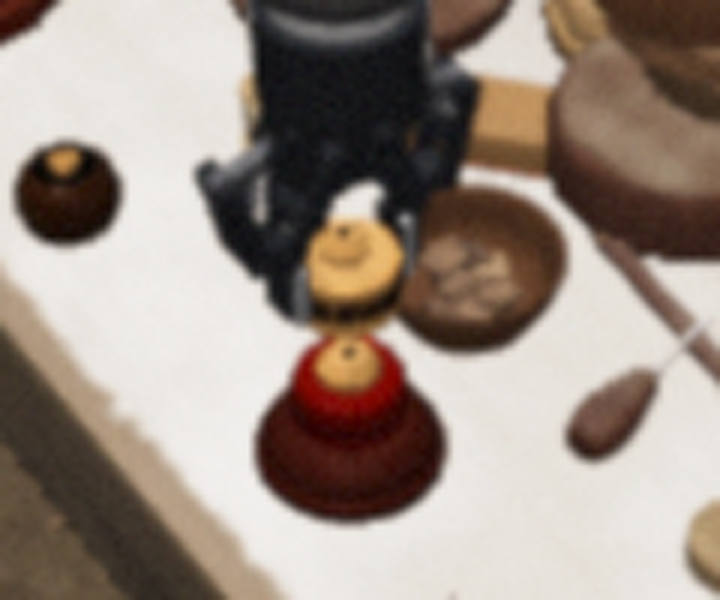

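The collar is held upright with its dot at (344,231), and the red disc's dot below it is at (350,351).

```bash
python3 off.py scene 270 150 6 344 231 .1504 350 351 .070
```

```text
[ 0.5157 -0.1343  0.1504] [ 0.5189 -0.1326  0.07  ] [ 0.0032  0.0017 -0.0804]
```

Emit:
apply_moves(
  rows=[
    [[0.004, 0.011, 0.06], [0, 0, 0]],
    [[0.004, 0.011, 0.11], [0, 0, 0]],
    [[0.004, 0.011, 0.15], [0, 0, 0]],
    [[0.004, 0.011, 0.175], [0, 0, 0]],
    [[0.004, 0.011, 0.187], [0, 0, 0]],
    [[0.004, 0.011, 0.187], [0, 0, 0]],
  ],
)

```text
clock: 11.35
tcp_pos: [0.5191, -0.1323, 0.087]
orientation: [-2.221, -2.221, 0.0]
contact_force: [0.3, -0.7, 0.4]
grip_width: 0.0498
gripper_force: 41.7
```

Emit:
apply_moves(
  rows=[
    [[0, 0, 0], [0, 0, 0]],
    [[0, 0, 0], [0, 0, 0]],
    [[0, 0, 0], [0, 0, 0]],
    [[0, 0, -0.06], [0, 0, 0]],
    [[0, 0, -0.2], [0, 0, 0]],
    [[0, 0, -0.3], [0, 0, 0]],
    [[0.22, -0.03, -0.3], [0, 0, 0]],
    [[0.44, -0.06, -0.3], [0, 0, 0]],
    [[0.66, -0.09, -0.3], [0, 0, 0]],
    [[0.88, -0.12, -0.3], [0, 0, 0]],
  ],
  jaw=0.9,
)

```text
clock: 12.6
tcp_pos: [0.4891, 0.0894, 0.1632]
orientation: [2.222, 2.221, 0.002]
contact_force: [0.5, 1.4, 1.1]
grip_width: 0.0811
gripper_force: 0.0
```

Emit:
apply_moves(
  rows=[
    [[0.02, 0, 0], [0, 0, 0]],
    [[0.02, 0, 0], [0, 0, 0]],
    [[0.02, 0, 0], [0, 0, 0]],
  ],
)

```text
clock: 12.98
tcp_pos: [0.4895, 0.0909, 0.1625]
orientation: [2.224, 2.218, 0.0]
contact_force: [0.4, -0.7, -0.0]
grip_width: 0.0816
gripper_force: 0.0
```

```bash
python3 go.py .4893 .0925 .08 .4893 .0925 .029; python3 - <<'E'
from h import *
f=grab_frame("scene")["frame"][165:265,260:380,::-1];g=grab_frame("top")["frame"][195:245,330:410,::-1]
im=np.vstack([cv2.resize(f,(480,400),interpolation=cv2.INTER_CUBIC)]);g=cv2.resize(g,(320,200),interpolation=cv2.INTER_CUBIC)
o=np.zeros((400,800,3),np.uint8);o[:,:480]=im;o[:200,480:]=g;cv2.imwrite("pics/d5.png",o)
E
```

```text
[0.4895 0.0909 0.1625] turn [ 0.0002  0.0001 -0.0009] grip 0.0816 [-0.84  0.36  0.65  2.09 -0.31  0.78 -0.  ]
[ 0.006 -0.001  0.33 ]
[ 0.006 -0.001  0.534]
```

View pics/d5.png

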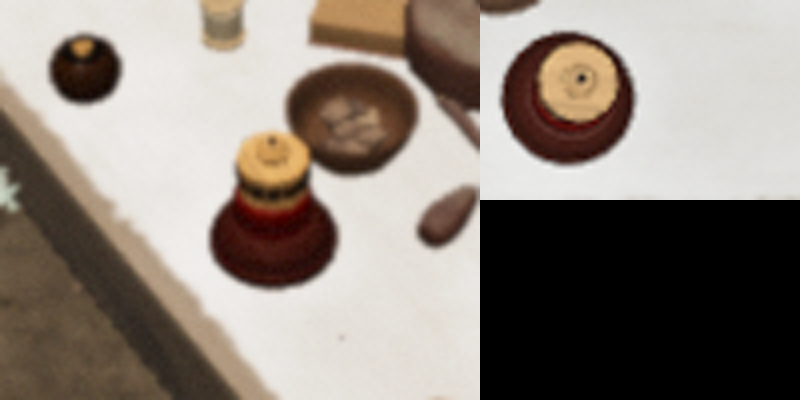

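The collar is seated on the disc, with its dot at top crop (581,78) and scene crop (271,142). The ball's tip is at (82,47).

```bash
python3 off.py top 330 195 4 101 78 .102 101 78 .102; python3 off.py scene 260 165 4 271 142 .102 82 47 .052
```

```text
[ 0.52   -0.1331  0.102 ] [ 0.52   -0.1331  0.102 ] [0. 0. 0.]
[ 0.5179 -0.1322  0.102 ] [0.4845 0.0848 0.052 ] [-0.0334  0.217  -0.05  ]
```

Emit:
apply_moves(
  rows=[
    [[0.006, -0.001, 0.15], [0, 0, -0.0009]],
    [[0.006, -0.001, 0.3], [0, 0, -0.0009]],
    [[0.006, -0.001, 0.44], [0, 0, -0.0009]],
    [[0.006, -0.001, 0.534], [0, 0, -0.0009]],
    [[0.006, -0.001, 0.534], [0, 0, -0.0009]],
    [[0.006, -0.001, 0.534], [0, 0, -0.0009]],
  ],
  jaw=0.95,
)

```text
clock: 13.92
tcp_pos: [0.4896, 0.0939, 0.0292]
orientation: [2.219, 2.223, 0.001]
contact_force: [-0.3, 0.1, -0.5]
grip_width: 0.0833
gripper_force: 0.0
```

Emit:
apply_moves(
  rows=[
    [[-0.005, 0, 0], [0, 0, 0]],
    [[-0.005, 0, 0], [0, 0, 0]],
    [[-0.005, 0, 0], [0, 0, 0]],
    [[-0.005, 0, 0], [0, 0, 0]],
    [[-0.005, 0, 0], [0, 0, 0]],
    [[-0.005, 0, -0.12], [0, 0, 0]],
    [[-0.005, 0, -0.3], [0, 0, 0]],
    [[-0.005, 0, -0.5], [0, 0, 0]],
    [[-0.005, 0, -0.58], [0, 0, 0]],
    [[-0.005, 0, -0.58], [0, 0, 0]],
  ],
  jaw=-1,
)

```text
clock: 15.18
tcp_pos: [0.4899, 0.0935, 0.1752]
orientation: [2.217, 2.224, 0.007]
contact_force: [0.5, 0.1, -1.2]
grip_width: 0.0573
gripper_force: 43.9
```

```bash
python3 go.py .519 -.1328 .175 .519 -.1328 .12
```

```text
[0.4899 0.0935 0.1752] turn [ 0.0011 -0.0008  0.001 ] grip 0.0573 [-0.87  0.34  0.68  2.09 -0.3   0.8  -0.01]
[-0.906  0.114 -0.001]
[-0.906  0.113  0.219]
```

Emit:
apply_moves(
  rows=[
    [[-0.2, 0.03, 0], [0, 0, 0]],
    [[-0.4, 0.05, 0], [0, 0, 0]],
    [[-0.6, 0.08, 0], [0, 0, 0]],
    [[-0.8, 0.1, 0], [0, 0, 0]],
    [[-0.9, 0.114, 0], [0, 0, 0]],
    [[-0.905, 0.114, 0], [0, 0, 0]],
    [[-0.905, 0.114, 0], [0, 0, 0]],
    [[-0.905, 0.114, 0], [0, 0, 0]],
  ],
)

```text
clock: 16.18
tcp_pos: [0.5179, -0.1316, 0.173]
orientation: [-2.215, -2.226, 0.0]
contact_force: [-0.4, 0.5, -1.9]
grip_width: 0.0575
gripper_force: 43.9
```

```bash
python3 go.py .519 -.1328 .12; python3 - <<'E'
from h import *
f=grab_frame("scene")["frame"][140:240,270:390,::-1]
cv2.imwrite("pics/d6.png",cv2.resize(f,(720,600),interpolation=cv2.INTER_CUBIC))
E
```

```text
[ 0.5179 -0.1316  0.173 ] turn [-0.0003 -0.0002  0.0016] grip 0.0575 [-0.41  0.42  0.69  2.01 -0.35  0.84  0.48]
[-0.005  0.004  0.212]
```

View pics/d6.png

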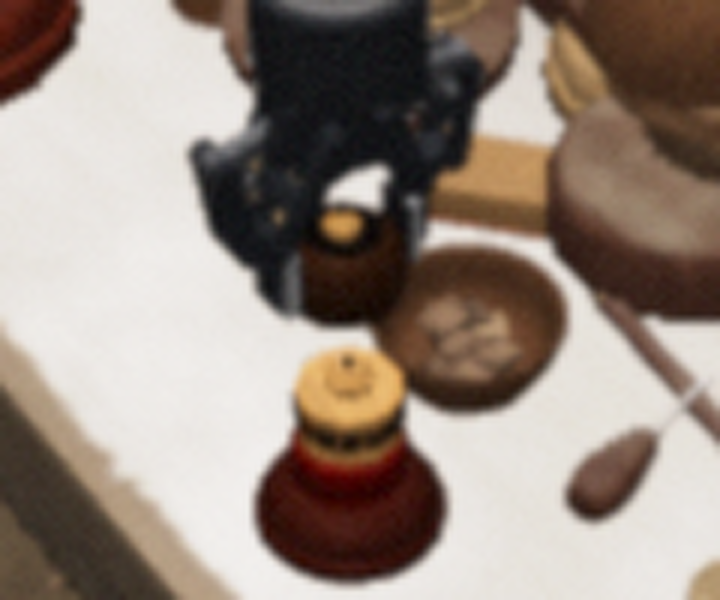

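The ball is held upright with its spigot tip at about (342,214), and the collar's dot is at (348,360).

```bash
python3 off.py scene 270 140 6 342 214 .1958 348 360 .102
```

```text
[ 0.5157 -0.1339  0.1958] [ 0.5195 -0.1308  0.102 ] [ 0.0038  0.0031 -0.0938]
```

Emit:
apply_moves(
  rows=[
    [[0.003, 0.006, 0.06], [0, 0, 0.0016]],
    [[0.003, 0.006, 0.11], [0, 0, 0.0016]],
    [[0.003, 0.006, 0.15], [0, 0, 0.0016]],
    [[0.003, 0.006, 0.18], [0, 0, 0.0016]],
    [[0.003, 0.006, 0.2], [0, 0, 0.0016]],
    [[0.003, 0.006, 0.21], [0, 0, 0.0016]],
    [[0.003, 0.006, 0.21], [0, 0, 0.0016]],
  ],
)

```text
clock: 17.15
tcp_pos: [0.5196, -0.1325, 0.1211]
orientation: [2.224, 2.219, 0.0]
contact_force: [0.1, -0.1, -0.1]
grip_width: 0.0575
gripper_force: 43.9
```

Emit:
apply_moves(
  rows=[
    [[0, 0, 0.005], [0, 0, 0]],
    [[0, 0, 0.005], [0, 0, 0]],
    [[0, 0, 0.005], [0, 0, 0]],
  ],
)

```text
clock: 17.52
tcp_pos: [0.5197, -0.1325, 0.12]
orientation: [2.224, 2.219, 0.0]
contact_force: [-1.1, -0.4, 0.1]
grip_width: 0.0576
gripper_force: 44.0
```

Emit:
apply_moves(
  rows=[
    [[0, 0, 0], [0, 0, 0]],
    [[0, 0, 0], [0, 0, 0]],
    [[0, 0, 0], [0, 0, 0]],
    [[0, 0, -0.06], [0, 0, 0]],
    [[0, 0, -0.2], [0, 0, 0]],
    [[0, 0, -0.33], [0, 0, 0]],
    [[-0.22, -0.03, -0.33], [0, 0, 0]],
    [[-0.44, -0.05, -0.33], [0, 0, 0]],
    [[-0.66, -0.07, -0.33], [0, 0, 0]],
    [[-0.88, -0.1, -0.33], [0, 0, 0]],
  ],
  jaw=0.9,
)

```text
clock: 18.77
tcp_pos: [0.4942, -0.3541, 0.2035]
orientation: [2.222, 2.219, 0.001]
contact_force: [1.9, -0.6, 0.4]
grip_width: 0.0811
gripper_force: 0.0
```

Emit:
apply_moves(
  rows=[
    [[0, 0, 0], [0, 0, 0]],
    [[0, 0, 0], [0, 0, 0]],
  ],
  jaw=0.3,
)

```text
clock: 19.02
tcp_pos: [0.4941, -0.3521, 0.2028]
orientation: [-2.224, -2.218, -0.001]
contact_force: [0.3, -0.0, 0.2]
grip_width: 0.0554
gripper_force: 0.0
```

```bash
python3 go.py .4945 -.354 .1 .4945 -.354 .027; python3 - <<'E'
from h import *
f=grab_frame("scene")["frame"][155:285,280:410,::-1];g=grab_frame("top")["frame"][190:240,330:410,::-1]
im=cv2.resize(f,(520,520),interpolation=cv2.INTER_CUBIC);g=cv2.resize(g,(272,170),interpolation=cv2.INTER_CUBIC)
o=np.zeros((520,792,3),np.uint8);o[:,:520]=im;o[:170,520:]=g;cv2.imwrite("pics/d7.png",o)
E
```

```text
[ 0.4941 -0.3521  0.2028] turn [ 0.0001 -0.0001 -0.0008] grip 0.0554 [-0.    0.5   0.71  1.81 -0.39  0.97  0.87]
[-0.008  0.001  0.411]
[-0.008  0.001  0.703]
```

View pics/d7.png

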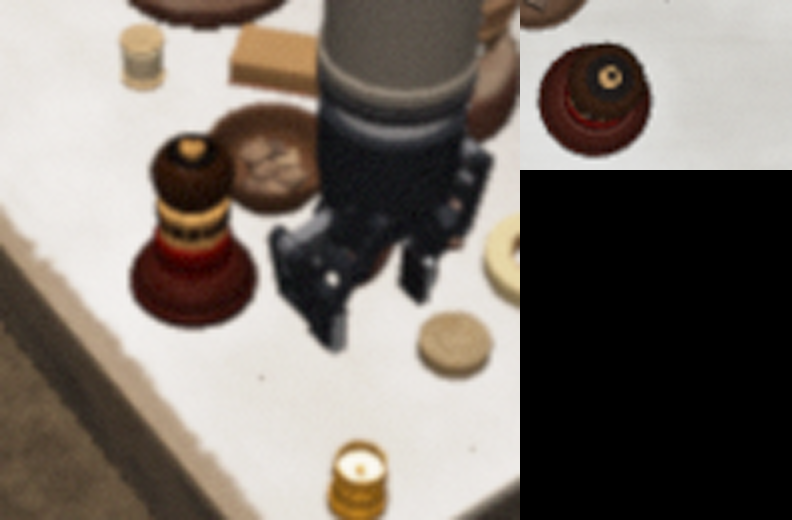

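The ball sits squarely home, with its tip at top crop (610,76). The jaws are near the holder, which is at (359,467).

```bash
python3 off.py top 330 190 3.4 90 76 .142 90 76 .142;python3 off.py scene 280 155 4 191 142 .142 359 465 .048
```

```text
[ 0.5201 -0.1313  0.142 ] [ 0.5201 -0.1313  0.142 ] [0. 0. 0.]
[ 0.5171 -0.1342  0.142 ] [ 0.4911 -0.3565  0.048 ] [-0.0261 -0.2223 -0.094 ]
```

Emit:
apply_moves(
  rows=[
    [[-0.008, 0, 0.2], [0, 0, -0.0008]],
    [[-0.008, 0, 0.4], [0, 0, -0.0008]],
    [[-0.008, 0, 0.55], [0, 0, -0.0008]],
    [[-0.008, 0, 0.65], [0, 0, -0.0008]],
    [[-0.008, 0, 0.7], [0, 0, -0.0008]],
    [[-0.008, 0, 0.7], [0, 0, -0.0008]],
    [[-0.008, 0, 0.7], [0, 0, -0.0008]],
  ],
  jaw=0.55,
)

```text
clock: 20.1
tcp_pos: [0.4948, -0.3547, 0.0284]
orientation: [2.22, 2.221, 0.001]
contact_force: [0.4, 0.0, -0.6]
grip_width: 0.0662
gripper_force: 0.0
```

Emit:
apply_moves(
  rows=[
    [[0, 0, 0.003], [0, 0, 0]],
    [[0, 0, 0.003], [0, 0, 0]],
    [[0, 0, 0.003], [0, 0, 0]],
    [[0, 0, 0.003], [0, 0, 0]],
    [[0, 0, 0.003], [0, 0, 0]],
    [[0, 0, 0.003], [0, 0, 0]],
  ],
  jaw=-1,
)

```text
clock: 20.85
tcp_pos: [0.4946, -0.3546, 0.0275]
orientation: [2.22, 2.221, 0.001]
contact_force: [-1.3, 1.4, 6.8]
grip_width: 0.0355
gripper_force: 39.9
```

Emit:
apply_moves(
  rows=[
    [[0, 0, -0.15], [0, 0, 0]],
    [[0, 0, -0.35], [0, 0, 0]],
    [[0, 0, -0.55], [0, 0, 0]],
    [[0, 0, -0.75], [0, 0, 0]],
    [[0.2, 0.02, -0.75], [0, 0, 0]],
    [[0.4, 0.05, -0.75], [0, 0, 0]],
    [[0.6, 0.07, -0.75], [0, 0, 0]],
    [[0.8, 0.09, -0.75], [0, 0, 0]],
    [[0.885, 0.1, -0.75], [0, 0, 0]],
    [[0.885, 0.1, -0.75], [0, 0, 0]],
  ],
)

```text
clock: 22.1
tcp_pos: [0.5193, -0.1311, 0.214]
orientation: [-2.216, -2.226, -0.001]
contact_force: [0.5, -1.0, 0.5]
grip_width: 0.0354
gripper_force: 40.4
```

Emit:
apply_moves(
  rows=[
    [[0, 0, 0], [0, 0, 0]],
    [[0, 0, 0], [0, 0, 0]],
  ],
)

```text
clock: 22.35
tcp_pos: [0.5187, -0.1348, 0.2142]
orientation: [2.224, 2.219, -0.0]
contact_force: [-0.6, -0.3, -0.6]
grip_width: 0.0354
gripper_force: 40.4
```

```bash
python3 go.py .5197 -.1325 .158; python3 - <<'E'
from h import *
f=grab_frame("scene")["frame"][125:225,270:390,::-1]
cv2.imwrite("pics/d8.png",cv2.resize(f,(720,600),interpolation=cv2.INTER_CUBIC))
E
```

```text
[ 0.5187 -0.1348  0.2142] turn [ 0.0001  0.0002 -0.0007] grip 0.0354 [-0.46  0.36  0.75  1.97 -0.31  0.92  0.44]
[0.009 0.004 0.225]
```

View pics/d8.png

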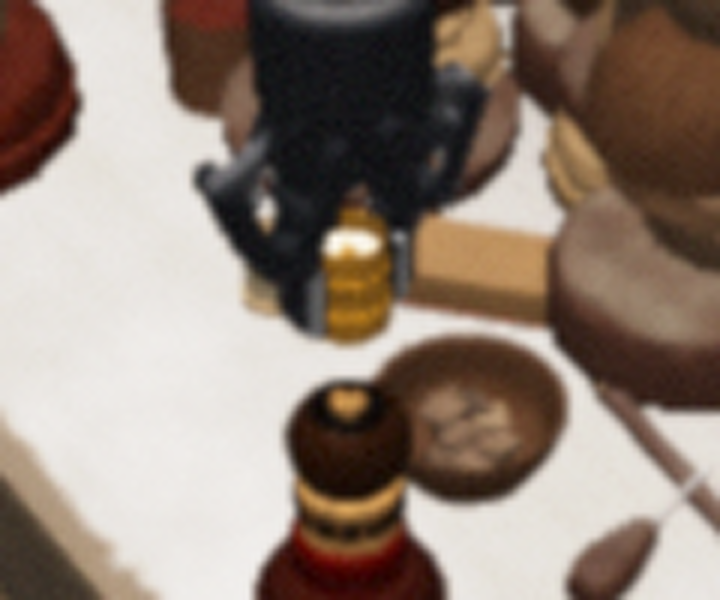

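The holder is held upright with its rim centre at about (354,236), and the ball's tip below it is at (348,390).

```bash
python3 off.py scene 270 125 6 354 238 .2347 348 390 .142; python3 - <<'E'
from h import *
f=grab_frame("scene")
for P in((.5187,-.1348,.2347),(.5187,-.1348,.1867),(.519,-.1325,.142)): print(((proj(f,P)-[270,125]+.5)*6-.5).round(0))
E
```

```text
[ 0.5191 -0.1389  0.2347] [ 0.5188 -0.1327  0.142 ] [-0.0003  0.0062 -0.0927]
[348. 233.]
[349. 318.]
[348. 390.]
```

Emit:
apply_moves(
  rows=[
    [[0.023, 0.002, 0.05], [0, 0, 0]],
    [[0.023, 0.002, 0.1], [0, 0, 0]],
    [[0.023, 0.002, 0.14], [0, 0, 0]],
    [[0.023, 0.002, 0.17], [0, 0, 0]],
    [[0.023, 0.002, 0.185], [0, 0, 0]],
    [[0.023, 0.002, 0.2], [0, 0, 0]],
    [[0.023, 0.002, 0.2], [0, 0, 0]],
  ],
)

```text
clock: 23.38
tcp_pos: [0.5196, -0.1274, 0.164]
orientation: [2.221, 2.222, 0.0]
contact_force: [0.1, 0.2, -0.9]
grip_width: 0.0354
gripper_force: 40.5
```

```bash
python3 - <<'E'
from h import *
f=grab_frame("scene")["frame"][145:225,285:375,::-1]
cv2.imwrite("pics/d9.png",cv2.resize(f,(630,560),interpolation=cv2.INTER_CUBIC))
E
```

```text
(no output)
```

View pics/d9.png

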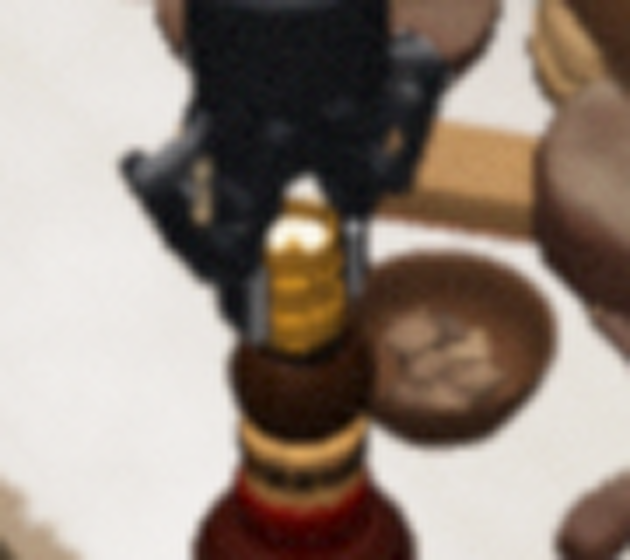

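The holder (about (306,300)) is over the ball's spigot with no contact force, so I'll lower the rest.

Emit:
apply_moves(
  rows=[
    [[-0.003, 0, 0.008], [0, 0, 0]],
    [[-0.003, 0, 0.015], [0, 0, 0]],
    [[-0.003, 0, 0.021], [0, 0, 0]],
    [[-0.003, 0, 0.021], [0, 0, 0]],
  ],
)

```text
clock: 23.92
tcp_pos: [0.5194, -0.128, 0.1586]
orientation: [-2.221, -2.222, 0.0]
contact_force: [-0.5, -0.6, 0.3]
grip_width: 0.0353
gripper_force: 40.5
```

Emit:
apply_moves(
  rows=[
    [[0, 0, 0], [0, 0, 0]],
    [[0, 0, 0], [0, 0, 0]],
    [[0, 0, 0], [0, 0, 0]],
    [[0, 0, -0.05], [0, 0, 0]],
    [[0, 0, -0.18], [0, 0, 0]],
    [[0, 0, -0.36], [0, 0, 0]],
    [[-0.2, -0.1, -0.4], [0, 0, 0]],
    [[-0.4, -0.15, -0.4], [0, 0, 0]],
    [[-0.6, -0.15, -0.4], [0, 0, 0]],
    [[-0.6, -0.15, -0.4], [0, 0, 0]],
  ],
  jaw=0.9,
)

```text
clock: 25.18
tcp_pos: [0.4806, -0.2828, 0.2602]
orientation: [2.227, 2.212, -0.002]
contact_force: [-0.0, 0.4, -0.4]
grip_width: 0.0807
gripper_force: 0.0
```

```bash
python3 - <<'E'
from h import *
f=grab_frame("scene")["frame"][145:245,270:390,::-1];g=grab_frame("top")["frame"][190:240,330:410,::-1]
im=cv2.resize(f,(528,440),interpolation=cv2.INTER_CUBIC);g=cv2.resize(g,(272,170),interpolation=cv2.INTER_CUBIC)
o=np.zeros((440,800,3),np.uint8);o[:,:528]=im;o[:170,528:]=g;cv2.imwrite("pics/d10.png",o)
E
```

```text
(no output)
```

View pics/d10.png

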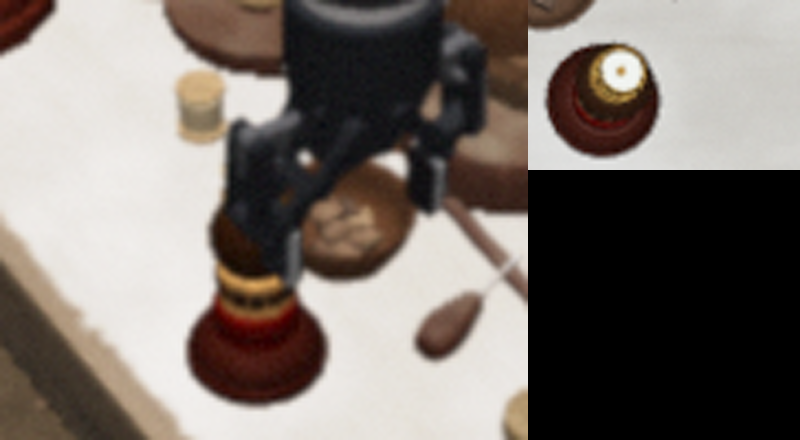

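The gripper hides the holder in the scene view. In the top view its rim (623,71) sits concentric above the stack. I'll clear the arm and check numerically.

Emit:
apply_moves(
  rows=[
    [[-0.2, 0, -0.1], [0, 0, 0]],
    [[-0.4, 0, -0.2], [0, 0, 0]],
    [[-0.6, 0, -0.2], [0, 0, 0]],
    [[-0.6, 0, -0.2], [0, 0, 0]],
    [[-0.6, 0, -0.2], [0, 0, 0]],
    [[-0.6, 0, -0.2], [0, 0, 0]],
  ],
)

```text
clock: 26.02
tcp_pos: [0.4833, -0.4259, 0.3086]
orientation: [-2.217, -2.225, -0.002]
contact_force: [-0.1, 0.1, 0.6]
grip_width: 0.0813
gripper_force: 0.0
```

```bash
python3 - <<'E'
from h import *
C={}
for n,(x0,y0,x1,y1) in dict(scene=(305,150,345,215),top=(345,195,375,225)).items():
    f=grab_frame(n);im=f["frame"][y0:y1,x0:x1];h=cv2.cvtColor(im,cv2.COLOR_RGB2HSV)
    if n=="scene":
        w=(h[...,1]<70)&(h[...,2]>190);b=(h[...,0]>15)&(h[...,0]<30)&(h[...,1]>150)&(h[...,2]>90)
        br=b.astype(np.uint8)
        print("brass bbox",cv2.boundingRect(br),"offset",x0,y0)
        for z in(.130,.178): print("expected centre",z,proj(f,(.5188,-.1327,z)).round(1))
        for dz in(0,.005): print("rim, foot front expected",proj(f,(.5188-.0098,-.1327-.0175,.13+dz)).round(1))
    else: w=(h[...,1]<60)&(h[...,2]>200)
    k,l,s,c=cv2.connectedComponentsWithStats(w.astype(np.uint8))
    for i in range(1,k):
        if s[i,4]>8: 
            u=c[i]+[x0,y0];print(n,s[i],u.round(1),onz(f,u,.178).round(4))
E
```

```text
brass bbox (15, 27, 17, 35) offset 305 150
expected centre 0.13 [327.6 192.8]
expected centre 0.178 [327.4 179.6]
rim, foot front expected [328.3 197.9]
rim, foot front expected [328.3 196.5]
scene [   0    0   40   65 1042] [316.8 181.7] [ 0.4916 -0.1233  0.178 ]
scene [18 29  9  4 28] [327.  180.3] [ 0.5164 -0.1343  0.178 ]
scene [33 57  7  8 45] [340.9 210.8] [ 0.4809 -0.2462  0.178 ]
top [  0   0  30  30 396] [364.3 204. ] [ 0.5342 -0.1473  0.178 ]
top [  7  10  12  12 103] [357.2 210.5] [ 0.5188 -0.1293  0.178 ]
```

The rim falls within 1 px of its seated position in the scene view, and the top view agrees within a few mm, so the holder is home.

```bash
python3 -c "
from bench import job
print(job.hand_in())"
```

```text
the job is handed in; nothing more can be done
None
```

I stacked the red disc, tiled collar, coconut ball and lampholder on the lamp base in that order and handed the job in at about 26 s; my last camera check put all four home and the arm clear, but no verdict came back.

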